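# Lock the bench gas tap with its slotted disc and bar

### The job

Secure the gas tap on the lab bench: with the fingertips, push a post of the slotted disc round until the slot lines up with the lock bar, then push the bar by its end plate straight through the slot until it is fully home, and draw back. Work gently: grip and lift nothing, and leave the other things on the bench where they stand.

Things in the scene. Friction and masses are not known exactly. Their poses are not given: they have to be found in the camera images.
- gas_tap: Grey gas tap fixed to the bench: a flat body 280 x 120 x 24 mm, elsewhere and turned each time. Origin on the bench, z up; its +x is the way the lock bar is pushed. The body spans x -130 to 150, y -60 to 60 mm. The disc's vertical axis is at x = 70, y = 0; the bar runs along y = 0. A brass hose nozzle, 22 mm thick, sticks out of its +x end to x = 210 mm at y = 30.
- guide (a point): Top of the rear edge of the aluminium bridge that guides the bar, 49 mm above the bench; the bar's end plate meets this edge when home. The bridge is 41 mm wide (y) and spans x -18 to 26 mm of the tap; a like keeper bridge beyond the disc spans x 114 to 138 mm and receives the bar's nose.
- lock_disc (a joint): Turn of the slotted disc (rad, grows counter-clockwise from above; stops at -0.6 and 3.74). At 0 and at pi the slot lies along the bar's line and the bar can pass; either will do. It starts 0.45 rad or more from both. Friction about 0.12 N m (4 to 5 N at a post); it stays where it is left.
- disc_centre (a point): Centre of the disc's top face, 46 mm above the bench; its x axis runs along the slot and turns with the disc. Aluminium disc, 80 mm across, 22 mm thick, cut across by an open straight slot 18 mm wide, flared to 26 mm at the rim. The bar is 14 mm wide, its nose tapers to 6 mm, so up to 0.1 rad off it still enters and trues the disc.
- post_a (a point): Top centre of one of the two steel posts that stand on the disc, 27 mm from its axis, at right angles to the slot (+y of the disc frame). Each post is 10 mm thick and rises 30 mm above the disc's top face, to 76 mm above the bench. Pushed sideways it turns the disc.
- post_b (a point): Top centre of the other post, alike, across the disc from it (-y of the disc frame).
- lock_bar (a joint): How far the steel lock bar has been pushed (m): about 0 drawn back with its nose 6 mm short of the disc, 0.098 fully home, where its end plate meets the guide and it stops hard. It cannot be lifted out. It slides with about 4 N of friction and stays where it is left; the solid parts of the disc block it.
- bar_plate (a point): Centre of the rear face of the bar's end plate, the face to push on, in the +x direction of the gas tap; 49 mm above the bench. The upright plate is 40 mm wide, 8 mm thick and reaches from 29 to 69 mm above the bench; the tap's body below it is at 24 mm. The bar is 14 x 14 mm, its middle 37 mm above the bench.
- bar_nose (a point): Tip of the bar's nose, on its centre line, 150 mm ahead of bar_plate.
- cup: White plastic cup, 72 mm wide, 95 mm high, beside the tap. Origin: centre of its underside. Leave alone.
- reagent_bottle: Stoppered glass bottle, 68 mm wide, 140 mm high. Origin: centre of its underside. Leave alone.
- burner_stand: Round wooden stand 64 mm wide, 22 mm high, with a black pot on it, 42 mm high in all. Origin: centre of its underside. Leave alone.
- beaker: Glass beaker, 60 mm wide, 75 mm high. Origin: centre of its underside. Leave alone.
- jar: Brown glass jar with black cap, 52 mm wide, 65 mm high. Origin: centre of its underside. Leave alone.
- stopper: Black rubber stopper, 24 mm wide, 24 mm high, standing on the tap's body near the keeper. Origin: centre of its underside. Leave alone.
- spanner: Steel spanner 140 mm long lying on the bench. Origin: on its underside near the middle. Leave alone.

How it is judged:
By the outcome, as a careful person would: the job done as asked, in the order asked, and still so for the second after the job is handed in, with the robot touching nothing.
It also fails if it takes over 48 s, if anything falls off the work surface, if the arm or the gripper's body presses on something with over 40 N, if the wrist force passes 120 N, or if a joint passes its speed limit or range.

### The arm

A 6-joint arm with a two-finger parallel gripper is mounted at the origin on the work surface. World frame = base frame: x ahead of the robot, y to its left, z up, the work surface at z = 0. Lengths are in m, angles in rad, forces in N, time in s.
With the tool pointing down it reaches from about 0.35 to 0.85 m from the base axis. Payload 8.1 kg.
Tool frame: the origin (TCP) lies at the very end of the fingers, on their centre line; the grasp point (between the pads) lies 19 mm behind it (r.grasp_offset is the distance from the TCP to the grasp point, in m); z points along the fingers, y is the line along which they close (so a half turn about z gives the same grasp; the last joint's range is limited). The gripper opens to 93 mm and grips with 3 to 60 N. Pads are 15 mm wide; open, the fingers measure 128 mm over their backs; the gripper's body (75 mm by 188 mm) begins 65 mm behind the grasp point.
Start: joints at [1.23, 0.13, 1.488, -0, 1.523, -0.085], TCP at [0.152, 0.58, 0.219] pointing down, gripper open.
Joint ranges: [-2.96, 2.96], [-0.89, 2.26], [0.02, 2.5], [-1.34, 4.48], [0, 2.73], [-2.66, 2.66]. Speed limits (rad/s): [2.39, 2.39, 2.79, 3.14, 3.14, 3.14].

### API

Orientations are given as a unit quaternion [w, x, y, z].
In Python, from bench import r, capture gives the robot as it stands.
- The arm moves only by the tool servo_tool, never from a script. Its argument "increments" is a list of rows, each an object with "dr": the turn, a rotation vector about the world's x, y, z in rad, a list of three; "delta_pos": the shift along the world's x, y, z in mm, a list of three; "grip": the finger opening in mm, from 0 to 93. A call has 1 to 20 rows; each row is the pose to reach, as a shift and turn from the pose commanded when the call began; what a row does not reach only later rows make up. A row lasts 1/10 s, in which the tool goes at most 50 mm and 8.59 degrees, less where a joint would pass 70% of its speed; a pose out of reach is approached as far as the arm can. A call with a gripper value outside its range is refused whole. The fingers move at their own pace and stop on an object; "force" is the grip in N (left out, the last holds). Time passes only in rows, so rows that repeat a pose let the fingers close. It gives the time, the measured TCP pose, the force, the opening and the grip force at its end, in the units of the state.
- r.get_state(): the state, without advancing time (a new reading comes with each control period).
- capture(name): name is "side" or "top"; returns a dict with "color" (480x640x3 uint8, blue, green, red), "camera_matrix" (3x3 intrinsics, pixels), "R" (3x3) and "t" (3): a world point X has camera coordinates R X + t. Camera axes: x right, y down, z forward; pixel columns grow to the right and rows downward; lengths in m; the calibration is good to about 2 mm. A picture is of the moment at which its call begins. There is no depth.
- r.close_job(): hands the job in; it is judged then, once.
The state is a dict: "time_s": time; "joints": joint angles; "qvel": joint speeds; "joint_efforts": joint torques, N m; "tcp_pos": TCP position; "ee_rot": TCP orientation; "wrist_force": force on the tool from outside, world axes, zero at the start; "torque": the same for the moment, N m; "opening": opening from 0.0 (shut) to 1.0 (fully open); "grip_force": force on a finger pad.
Only numpy, scipy, OpenCV 4.12 (cv2) and the standard library are available. Lean on these libraries where they do the work, as an engineer would, in place of code of your own. Each camera call takes 0.05 s, during which the arm holds its last target. There are 200 camera calls.

## Working session

There is one attempt and no reset: what is moved stays moved. The work goes in short steps, Python scripts to look and compute and a tool call to move; the robot and the scene stay as the last step left them, time stands still between calls to the robot, and variables do not carry over. Pictures are saved under pics/ and viewed, at most 10 in all, crops included, and the job is handed in when it is done.

Besides the shell and the picture viewer there is one more tool, called after "Request:" by a JSON object that holds its "fn" and its "kwargs", one argument or row to a line. servo_tool: Moves the arm, as the interface text tells. Its arguments: {"type":"object","properties":{"increments":{"type":"array","items":{"type":"object","properties":{"dr":{"type":"array","items":{"type":"number"}},"delta_pos":{"type":"array","items":{"type":"number"}},"grip":{"type":"number"}}}},"force":{"type":"number"}},"required":["increments"]}

```bash
mkdir -p pics
cat > h.py <<'E'
import numpy as np, cv2
from bench import r, capture
def ray(c,u,v,z):
    K,R,t=c["camera_matrix"],np.array(c["R"]),np.array(c["t"])
    d=R.T@np.linalg.inv(K)@np.array([u,v,1.]);o=-R.T@t
    return o+d*(z-o[2])/d[2]
def proj(c,X):
    p=np.array(c["camera_matrix"])@(np.array(c["R"])@np.array(X)+c["t"]);return p[:2]/p[2]
E
python3 - <<'E'
from h import *
for n in("top","side"):
    c=capture(n);cv2.imwrite(f"pics/{n}0.png",c["color"])
    R=np.array(c["R"]);print(n,-R.T@c["t"],R[2],c["camera_matrix"][0][0])
s=r.get_state();print(s)
E
```

```text
top [0.47928408 0.04930707 0.9620947 ] [ 0.10169118 -0.02003887 -0.99461417] 523.1515360107614
side [0.51073793 0.56358638 0.44047895] [ 0.06488522 -0.81706144 -0.57288787] 458.4236511439438
{'time_s': 0.1, 'joints': array([ 1.22962359e+00,  1.31086631e-01,  1.48919132e+00,  2.24277370e-05,
        1.52300637e+00, -8.54088029e-02]), 'qvel': array([ 0.00065541, -0.00271825, -0.00253838, -0.00186909,  0.00164415,
        0.00037775]), 'joint_efforts': array([ 1.12833099e-03, -5.61348224e+01, -4.93093014e+01,  7.70235853e-02,
        2.93144106e-02, -4.12093084e-05]), 'tcp_pos': array([0.15158941, 0.57999125, 0.21768026]), 'ee_rot': array([-1.89991366e-04,  1.27534186e-01,  9.91833815e-01, -8.24299692e-04]), 'wrist_force': array([-0.20667152,  0.71304205, -0.59427218]), 'torque': array([ 0.01474252, -0.00371765,  0.03249777]), 'grip_force': 0.0, 'opening': 0.9989871203446828}
```

View pics/top0.png

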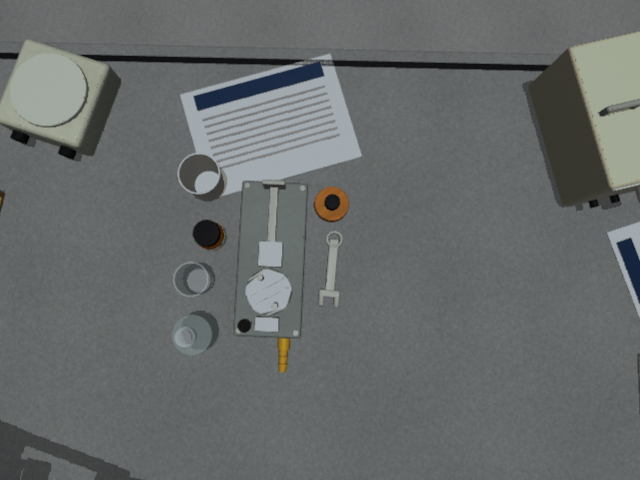

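View pics/side0.png

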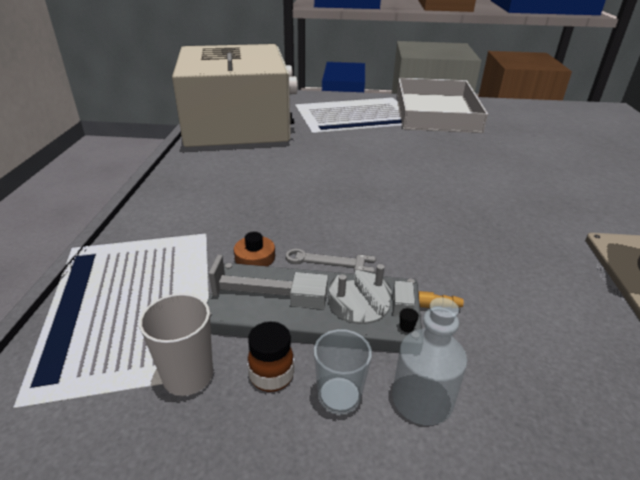

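The top view shows the tap with its plate at about (274,184), the disc at (268,291), and the posts near (262,278) and (275,306). The nozzle points down the image at (283,355). In the side view the cup, jar, beaker and bottle stand along the near side. I'll enlarge the tap region and compute its pose.

Run:
```python
from h import *
c=capture("top");im=c["color"]
cv2.imwrite("pics/crop1.png",cv2.resize(im[175:345,225:345],None,fx=3.5,fy=3.5,interpolation=cv2.INTER_CUBIC))
for n,u,v,z in[("plate",274,183,.069),("bridge",270,253,.049),("disc",268,291,.046),("keeper",267,325,.049),("postP",262,278,.076),("postQ",275,306,.076),("c1",244,182,.024),("c2",307,184,.024),("c3",300,337,.024),("c4",234,335,.024),("noz",282,371,.024)]:
    print(n,ray(c,u,v,z).round(4))
```

```text
plate [0.6741 0.1052 0.069 ]
bridge [0.5539 0.1108 0.049 ]
disc [0.4877 0.113  0.046 ]
keeper [0.4293 0.1131 0.049 ]
postP [0.5091 0.1215 0.076 ]
postQ [0.4625 0.0986 0.076 ]
c1 [0.6847 0.1626 0.024 ]
c2 [0.6831 0.048  0.024 ]
c3 [0.4077 0.0561 0.024 ]
c4 [0.4098 0.1726 0.024 ]
noz [0.3483 0.0867 0.024 ]
```

View pics/crop1.png

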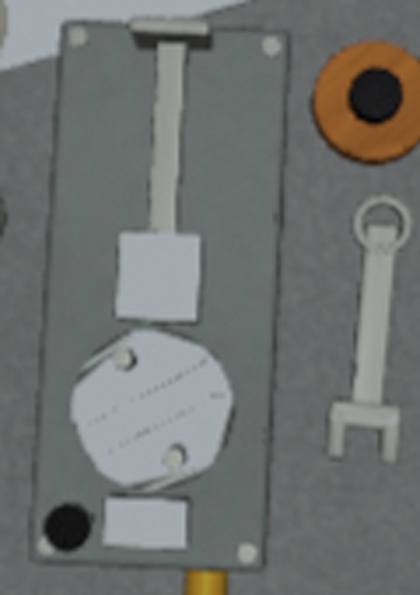

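The tap's +x is at about 178° in world and the disc is at about 2.06 rad, so it needs about +1.08 rad counter-clockwise to reach pi. I'll push post_a (the one near the bridge), turning the closed fingers rigidly about the disc axis. First, move over the start point.

Request:
{"fn": "servo_tool", "kwargs": {
  "increments": [
    {"delta_pos": [45, -60, 0], "dr": [0, 0, -0.14], "grip": 0},
    {"delta_pos": [75, -100, 0], "dr": [0, 0, -0.28], "grip": 0},
    {"delta_pos": [105, -140, 0], "dr": [0, 0, -0.42], "grip": 0},
    {"delta_pos": [135, -180, 0], "dr": [0, 0, -0.56], "grip": 0},
    {"delta_pos": [165, -220, 0], "dr": [0, 0, -0.7], "grip": 0},
    {"delta_pos": [195, -260, 0], "dr": [0, 0, -0.84], "grip": 0},
    {"delta_pos": [225, -300, 0], "dr": [0, 0, -0.98], "grip": 0},
    {"delta_pos": [255, -340, 0], "dr": [0, 0, -1.1], "grip": 0},
    {"delta_pos": [285, -380, 0], "dr": [0, 0, -1.2], "grip": 0},
    {"delta_pos": [315, -420, 0], "dr": [0, 0, -1.2], "grip": 0},
    {"delta_pos": [345, -460, 0], "dr": [0, 0, -1.2], "grip": 0},
    {"delta_pos": [362, -478, -30], "dr": [0, 0, -1.2], "grip": 0},
    {"delta_pos": [362, -478, -60], "dr": [0, 0, -1.2], "grip": 0},
    {"delta_pos": [362, -478, -90], "dr": [0, 0, -1.2], "grip": 0},
    {"delta_pos": [362, -478, -110], "dr": [0, 0, -1.2], "grip": 0},
    {"delta_pos": [362, -478, -110], "dr": [0, 0, -1.2], "grip": 0},
    {"delta_pos": [362, -478, -110], "dr": [0, 0, -1.2], "grip": 0}
  ]
}}

```text
time_s: 1.85
tcp_pos: [0.5135, 0.1025, 0.1088]
ee_rot: [-0.0, 0.665, 0.747, -0.0]
wrist_force: [0.2, 0.6, -0.3]
opening: 0.01
grip_force: 0.0
```

Run:
```python
from h import *
c=capture("side");im=c["color"]
print(proj(c,[.5095,.1225,.076]),proj(c,[.4625,.0995,.076]),proj(c,r.get_state()["tcp_pos"]),proj(c,[.486,.1115,.046]))
cv2.imwrite("pics/s1.png",cv2.resize(im[160:360,200:470],None,fx=2.9,fy=2.9,interpolation=cv2.INTER_CUBIC))
```

```text
[343.42661122 275.06318943] [380.93885348 266.00343047] [341.35649149 243.38551059] [360.76628238 288.72300043]
```

View pics/s1.png

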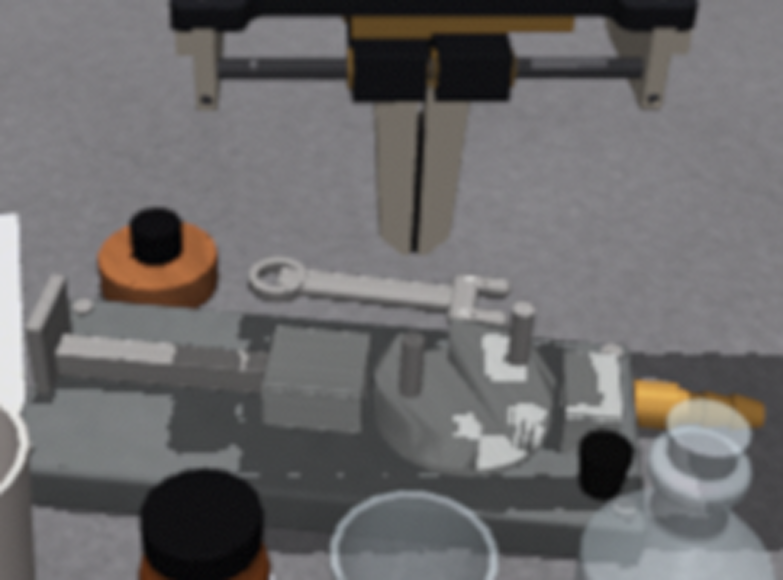

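The post tops in the side view are at about (342,277) and (380,267), within 2 px of the predictions. Next I'll go down and swing.

Request:
{"fn": "servo_tool", "kwargs": {
  "increments": [
    {"delta_pos": [0, 0, -25], "grip": 0},
    {"delta_pos": [0, 0, -48], "grip": 0},
    {"delta_pos": [0, 0, -48], "grip": 0},
    {"delta_pos": [0.8, 3, -48], "dr": [0, 0, 0.105], "grip": 0},
    {"delta_pos": [1.4, 6, -48], "dr": [0, 0, 0.21], "grip": 0},
    {"delta_pos": [1.6, 9, -48], "dr": [0, 0, 0.315], "grip": 0},
    {"delta_pos": [1.4, 12, -48], "dr": [0, 0, 0.42], "grip": 0},
    {"delta_pos": [1, 15, -48], "dr": [0, 0, 0.525], "grip": 0},
    {"delta_pos": [0, 18, -48], "dr": [0, 0, 0.63], "grip": 0},
    {"delta_pos": [-1, 21, -48], "dr": [0, 0, 0.735], "grip": 0},
    {"delta_pos": [-2.5, 24, -48], "dr": [0, 0, 0.84], "grip": 0},
    {"delta_pos": [-4, 26.5, -48], "dr": [0, 0, 0.945], "grip": 0},
    {"delta_pos": [-6, 29, -48], "dr": [0, 0, 1.05], "grip": 0},
    {"delta_pos": [-8, 31, -48], "dr": [0, 0, 1.155], "grip": 0},
    {"delta_pos": [-10.5, 33, -48], "dr": [0, 0, 1.26], "grip": 0},
    {"delta_pos": [-12, 34, -48], "dr": [0, 0, 1.31], "grip": 0},
    {"delta_pos": [-12, 34, -48], "dr": [0, 0, 1.31], "grip": 0},
    {"delta_pos": [-12, 34, -48], "dr": [0, 0, 1.31], "grip": 0}
  ]
}}

```text
invalid input at $.increments[0]: expected keys dr, delta_pos, grip
```

Run:
```python
from h import *
c=capture("side");im=c["color"]
for th in (70,81,88): 
  a=np.deg2rad(th);d=.027*np.array([np.cos(a),np.sin(a)]);print(th,proj(c,[.486+d[0],.1115+d[1],.076]),proj(c,[.486-d[0],.1115-d[1],.076]))
cv2.imwrite("pics/s2.png",cv2.resize(im[220:350,270:430],None,fx=4.5,fy=4.5,interpolation=cv2.INTER_CUBIC))
```

```text
70 [354.73967657 283.39456298] [369.61553669 258.90420912]
81 [358.86677259 284.3722114 ] [365.75094215 258.05356586]
88 [361.58278705 284.72640804] [363.22903403 257.7461024 ]
```

View pics/s2.png

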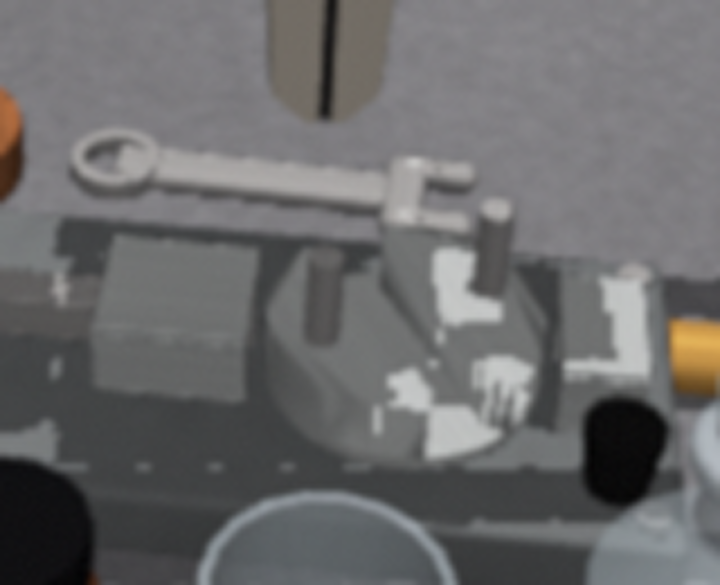

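The call was refused because "dr" is needed in every row, so nothing has moved. The posts are still at (342,277) and (380,267). Sending it again.

Request:
{"fn": "servo_tool", "kwargs": {
  "increments": [
    {"delta_pos": [0, 0, -25], "dr": [0, 0, 0], "grip": 0},
    {"delta_pos": [0, 0, -48], "dr": [0, 0, 0], "grip": 0},
    {"delta_pos": [0, 0, -48], "dr": [0, 0, 0], "grip": 0},
    {"delta_pos": [0.8, 3, -48], "dr": [0, 0, 0.105], "grip": 0},
    {"delta_pos": [1.4, 6, -48], "dr": [0, 0, 0.21], "grip": 0},
    {"delta_pos": [1.6, 9, -48], "dr": [0, 0, 0.315], "grip": 0},
    {"delta_pos": [1.4, 12, -48], "dr": [0, 0, 0.42], "grip": 0},
    {"delta_pos": [1, 15, -48], "dr": [0, 0, 0.525], "grip": 0},
    {"delta_pos": [0, 18, -48], "dr": [0, 0, 0.63], "grip": 0},
    {"delta_pos": [-1, 21, -48], "dr": [0, 0, 0.735], "grip": 0},
    {"delta_pos": [-2.5, 24, -48], "dr": [0, 0, 0.84], "grip": 0},
    {"delta_pos": [-4, 26.5, -48], "dr": [0, 0, 0.945], "grip": 0},
    {"delta_pos": [-6, 29, -48], "dr": [0, 0, 1.05], "grip": 0},
    {"delta_pos": [-8, 31, -48], "dr": [0, 0, 1.155], "grip": 0},
    {"delta_pos": [-10.5, 33, -48], "dr": [0, 0, 1.26], "grip": 0},
    {"delta_pos": [-12, 34, -48], "dr": [0, 0, 1.31], "grip": 0},
    {"delta_pos": [-12, 34, -48], "dr": [0, 0, 1.31], "grip": 0},
    {"delta_pos": [-12, 34, -48], "dr": [0, 0, 1.31], "grip": 0}
  ]
}}

```text
time_s: 3.75
tcp_pos: [0.5045, 0.1374, 0.0637]
ee_rot: [0.003, 0.073, 0.997, 0.001]
wrist_force: [3.9, 3.1, -3.2]
opening: 0.003
grip_force: 2.2
```

Run:
```python
from h import *
c=capture("side");im=c["color"]
cv2.imwrite("pics/s3.png",cv2.resize(im[220:350,270:430],None,fx=4.5,fy=4.5,interpolation=cv2.INTER_CUBIC))
```

```text
(no output)
```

View pics/s3.png

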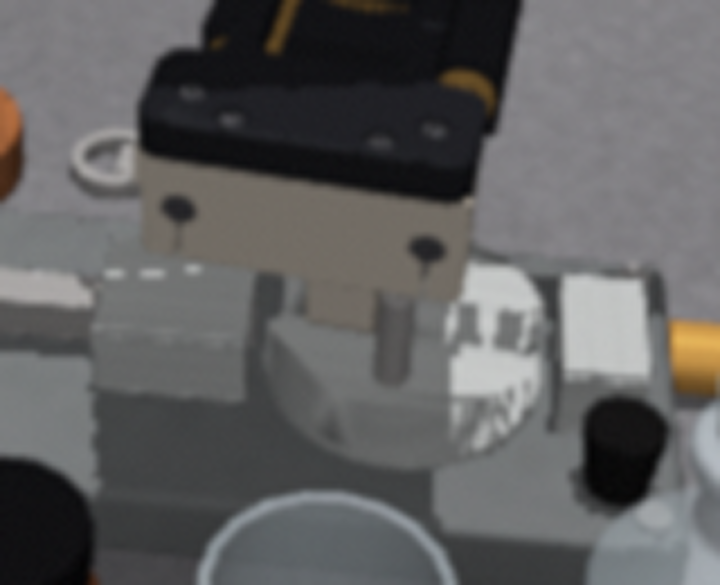

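The post column is at u≈357, which is about 78° of the 88° needed. I'll push 10° more, then retreat to behind the end plate.

Request:
{"fn": "servo_tool", "kwargs": {
  "increments": [
    {"delta_pos": [-2.3, 1.4, 0], "dr": [0, 0, 0.088], "grip": 0},
    {"delta_pos": [-4.6, 2.5, 0], "dr": [0, 0, 0.175], "grip": 0},
    {"delta_pos": [-4.6, 2.5, 0], "dr": [0, 0, 0.175], "grip": 0},
    {"delta_pos": [-4.6, 2.5, 0], "dr": [0, 0, 0.175], "grip": 0},
    {"delta_pos": [8, 2.5, 0], "dr": [0, 0, 0.175], "grip": 0},
    {"delta_pos": [12, 2.5, 40], "dr": [0, 0, 0.175], "grip": 0},
    {"delta_pos": [40, -5, 70], "dr": [0, 0, 0.115], "grip": 0},
    {"delta_pos": [80, -12, 80], "dr": [0, 0, 0.115], "grip": 0},
    {"delta_pos": [120, -19, 80], "dr": [0, 0, 0.115], "grip": 0},
    {"delta_pos": [160, -26, 80], "dr": [0, 0, 0.115], "grip": 0},
    {"delta_pos": [200, -31, 80], "dr": [0, 0, 0.115], "grip": 0},
    {"delta_pos": [213, -31, 80], "dr": [0, 0, 0.115], "grip": 0},
    {"delta_pos": [213, -31, 80], "dr": [0, 0, 0.115], "grip": 0},
    {"delta_pos": [213, -31, 80], "dr": [0, 0, 0.115], "grip": 0}
  ]
}}

```text
time_s: 5.2
tcp_pos: [0.7151, 0.1057, 0.1422]
ee_rot: [0.001, 0.015, 1.0, 0.0]
wrist_force: [-0.0, 0.7, 0.8]
opening: 0.006
grip_force: 0.0
```

Run:
```python
from h import *
c=capture("side");im=c["color"]
cv2.imwrite("pics/s4.png",cv2.resize(im[200:350,190:430],None,fx=3.3,fy=3.3,interpolation=cv2.INTER_CUBIC))
c=capture("top");print(proj(c,[.486,.1115,.046]));cv2.imwrite("pics/t4.png",cv2.resize(c["color"][170:345,220:350],None,fx=3.4,fy=3.4,interpolation=cv2.INTER_CUBIC))
```

```text
[268.81251086 292.00307778]
```

View pics/s4.png

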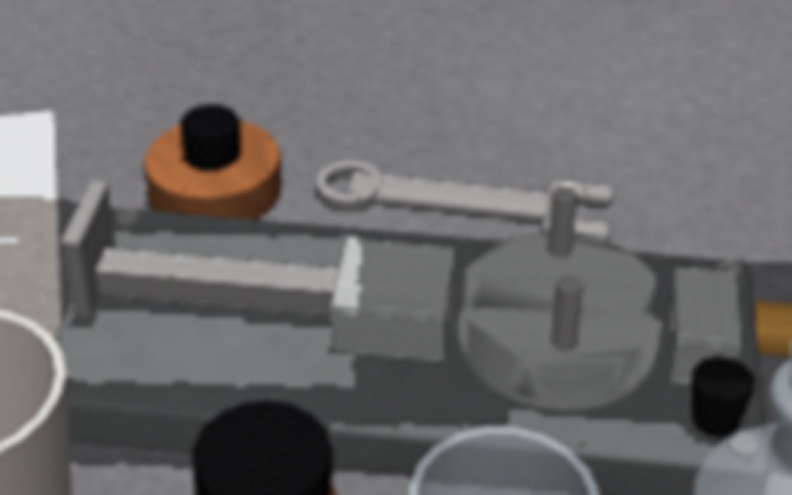

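The posts are now almost in line: near post top at (362.1,286.4), far post top at (360.9,259.1). I'll compute the angle by casting rays.

Run:
```python
from h import *
c=capture("side")
f=lambda u,v,z:ray(c,u,v,z)
a,b=f(362.1,286.,.076),f(360.9,258.7,.076);d=a-b
print(a,b,np.linalg.norm(d),np.degrees(np.arctan2(d[1],d[0])))
# before-move bias check
a,b=f(342,277,.076),f(380,267,.076);d=a-b;print(a,b,np.linalg.norm(d),np.degrees(np.arctan2(d[1],d[0])))
# tap direction: body near top edge in side view, keeper/bridge
c=capture("top");im=c["color"]
g=lambda u,v,z:ray(c,u,v,z)
l=g(234,335,.024)-g(244,182,.024);m=g(300,337,.024)-g(307,184,.024)
for e in(l,m):print(np.degrees(np.arctan2(e[1],e[0])))
```

```text
[0.48630941 0.14076201 0.076     ] [0.48807681 0.08687952 0.076     ] 0.05391146839992315 91.87868146195162
[0.51111574 0.12641659 0.076     ] [0.463752   0.10166977 0.076     ] 0.05343901941726041 27.58637326451957
177.90865569936287
178.30361380721985
```

View pics/t4.png

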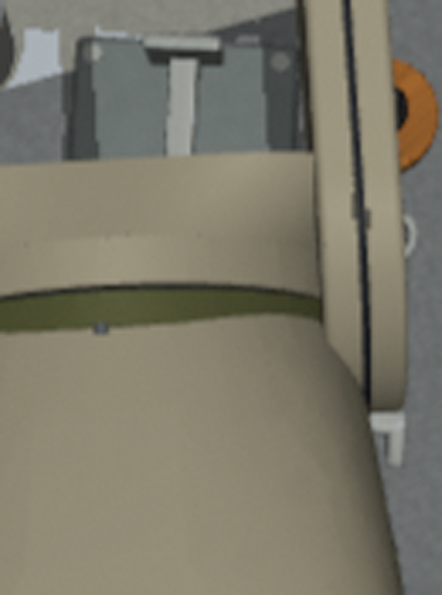

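The disc is at about pi + 0.05, inside the 0.1 tolerance. Next I'll go down behind the plate and push gently until the nose is just in the slot.

Request:
{"fn": "servo_tool", "kwargs": {
  "increments": [
    {"delta_pos": [0, 0, -45], "dr": [0, 0, 0], "grip": 0},
    {"delta_pos": [0, 0, -95], "dr": [0, 0, 0], "grip": 0},
    {"delta_pos": [0, 0, -95], "dr": [0, 0, 0], "grip": 0},
    {"delta_pos": [-10, 0.3, -95], "dr": [0, 0, 0], "grip": 0},
    {"delta_pos": [-18, 0.6, -95], "dr": [0, 0, 0], "grip": 0},
    {"delta_pos": [-22, 0.7, -95], "dr": [0, 0, 0], "grip": 0},
    {"delta_pos": [-26, 0.9, -95], "dr": [0, 0, 0], "grip": 0},
    {"delta_pos": [-30, 1, -95], "dr": [0, 0, 0], "grip": 0},
    {"delta_pos": [-34, 1.1, -95], "dr": [0, 0, 0], "grip": 0},
    {"delta_pos": [-38, 1.3, -95], "dr": [0, 0, 0], "grip": 0},
    {"delta_pos": [-42, 1.4, -95], "dr": [0, 0, 0], "grip": 0},
    {"delta_pos": [-42, 1.4, -95], "dr": [0, 0, 0], "grip": 0}
  ]
}}

```text
time_s: 6.6
tcp_pos: [0.6725, 0.1069, 0.0458]
ee_rot: [-0.0, 0.015, 1.0, -0.0]
wrist_force: [2.8, 0.4, 2.8]
opening: 0.003
grip_force: 1.6
```

Request:
{"fn": "servo_tool", "kwargs": {
  "increments": [
    {"delta_pos": [-4, 0.1, 0], "dr": [0, 0, 0], "grip": 0},
    {"delta_pos": [-8, 0.3, 0], "dr": [0, 0, 0], "grip": 0},
    {"delta_pos": [-12, 0.4, 0], "dr": [0, 0, 0], "grip": 0},
    {"delta_pos": [-16, 0.5, 0], "dr": [0, 0, 0], "grip": 0},
    {"delta_pos": [-20, 0.7, 0], "dr": [0, 0, 0], "grip": 0},
    {"delta_pos": [-24, 0.8, 0], "dr": [0, 0, 0], "grip": 0},
    {"delta_pos": [-24, 0.8, 0], "dr": [0, 0, 0], "grip": 0}
  ]
}}

```text
time_s: 7.3
tcp_pos: [0.6484, 0.1077, 0.0456]
ee_rot: [-0.0, 0.015, 1.0, -0.0]
wrist_force: [2.7, -0.5, 2.1]
opening: 0.003
grip_force: 1.7
```

The nose is in and the force is low. I'll continue to just short of home.

Request:
{"fn": "servo_tool", "kwargs": {
  "increments": [
    {"delta_pos": [-5, 0.2, 0], "dr": [0, 0, 0], "grip": 0},
    {"delta_pos": [-10, 0.3, 0], "dr": [0, 0, 0], "grip": 0},
    {"delta_pos": [-15, 0.5, 0], "dr": [0, 0, 0], "grip": 0},
    {"delta_pos": [-20, 0.7, 0], "dr": [0, 0, 0], "grip": 0},
    {"delta_pos": [-25, 0.8, 0], "dr": [0, 0, 0], "grip": 0},
    {"delta_pos": [-30, 1, 0], "dr": [0, 0, 0], "grip": 0},
    {"delta_pos": [-35, 1.1, 0], "dr": [0, 0, 0], "grip": 0},
    {"delta_pos": [-40, 1.3, 0], "dr": [0, 0, 0], "grip": 0},
    {"delta_pos": [-45, 1.5, 0], "dr": [0, 0, 0], "grip": 0},
    {"delta_pos": [-50, 1.6, 0], "dr": [0, 0, 0], "grip": 0},
    {"delta_pos": [-53, 1.7, 0], "dr": [0, 0, 0], "grip": 0},
    {"delta_pos": [-53, 1.7, 0], "dr": [0, 0, 0], "grip": 0}
  ]
}}

```text
time_s: 8.5
tcp_pos: [0.5955, 0.1093, 0.0455]
ee_rot: [-0.0, 0.015, 1.0, -0.0]
wrist_force: [4.6, -0.0, 2.3]
opening: 0.006
grip_force: 1.8
```

Request:
{"fn": "servo_tool", "kwargs": {
  "increments": [
    {"delta_pos": [-1.5, 0, 0], "dr": [0, 0, 0], "grip": 0},
    {"delta_pos": [-3, 0.1, 0], "dr": [0, 0, 0], "grip": 0},
    {"delta_pos": [-4.5, 0.1, 0], "dr": [0, 0, 0], "grip": 0},
    {"delta_pos": [-6, 0.2, 0], "dr": [0, 0, 0], "grip": 0},
    {"delta_pos": [-6, 0.2, 0], "dr": [0, 0, 0], "grip": 0}
  ]
}}

```text
time_s: 9.0
tcp_pos: [0.5939, 0.1094, 0.0459]
ee_rot: [0.004, 0.016, 1.0, 0.0]
wrist_force: [26.8, 1.4, -15.0]
opening: 0.005
grip_force: 12.7
```

The arm stopped hard at 27 N. I'll draw back and check that the plate meets the guide.

Request:
{"fn": "servo_tool", "kwargs": {
  "increments": [
    {"delta_pos": [0, 0, 0], "dr": [0, 0, 0], "grip": 0},
    {"delta_pos": [12, 0, 0], "dr": [0, 0, 0], "grip": 0},
    {"delta_pos": [40, 0, 0], "dr": [0, 0, 0], "grip": 0},
    {"delta_pos": [80, 0, 20], "dr": [0, 0, 0], "grip": 0},
    {"delta_pos": [110, 0, 60], "dr": [0, 0, 0], "grip": 0},
    {"delta_pos": [120, 0, 100], "dr": [0, 0, 0], "grip": 0},
    {"delta_pos": [120, 0, 100], "dr": [0, 0, 0], "grip": 0}
  ]
}}

```text
time_s: 9.7
tcp_pos: [0.7136, 0.1097, 0.1523]
ee_rot: [0.004, 0.016, 1.0, 0.0]
wrist_force: [0.9, 0.3, 1.1]
opening: 0.005
grip_force: 0.0
```

Run:
```python
from h import *
c=capture("side");im=c["color"]
cv2.imwrite("pics/s5.png",cv2.resize(im[220:340,260:430],None,fx=4.5,fy=4.5,interpolation=cv2.INTER_CUBIC))
```

```text
(no output)
```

View pics/s5.png

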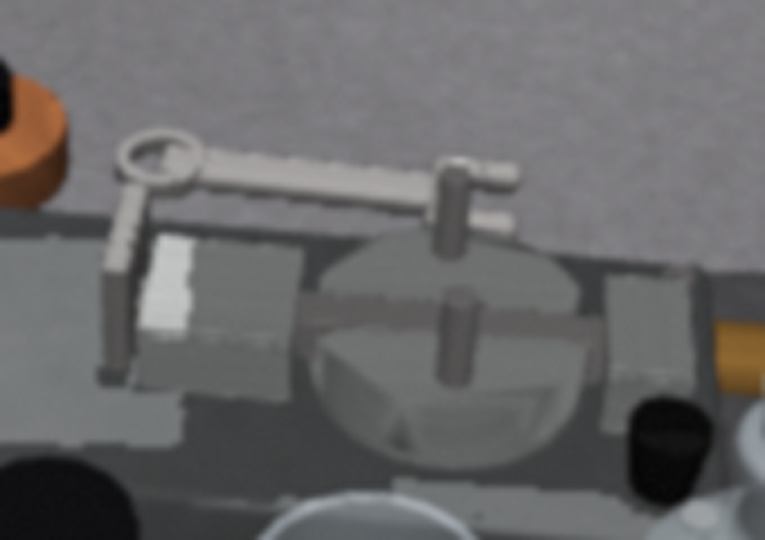

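The bar spans the slot into the keeper and the plate is near the bridge, but a thin sliver shows between them (crop u about 130 to 138). I'll put a number on it.

Run:
```python
from h import *
c=capture("side");im=cv2.cvtColor(c["color"],cv2.COLOR_BGR2GRAY)
for v in range(280,306,3):print(v,im[v,280:304])
o=np.array([.554,.1096]);d=np.array([-.9995,.033]);n=np.array([-.033,-.9995])
for x,z in((-18,.049),(-18,.04),(26,.049),(-26,.069),(-26,.04)):
    p=o+d*x/1e3-n*.0205;print(x,z,proj(c,[*p,z]).round(1))
cv2.imwrite("pics/s6.png",cv2.resize(c["color"][255:310,275:330],None,fx=10,fy=10,interpolation=cv2.INTER_NEAREST))
```

```text
280 [122 118 109 105 111 114 116 107  82  57  52  54  83 146 185 194 194 194
 193 193 190 168 135 115]
283 [121 117 101  84  81  81  82  79  65  53  64 109 152 181 191 193 192 192
 192 192 191 175 141 115]
286 [120 115 100  83  79  81  82  79  65  61  91 138 178 192 194 193 195 194
 194 193 195 188 155 120]
289 [120 117 103  86  81  82  82  77  65  58  92 155 186 190 190 190 190 190
 189 190 187 167 132 112]
292 [121 116 103  85  79  80  81  77  66  69 107 146 162 169 173 176 179 180
 183 182 175 145 115 107]
295 [120 118 105  87  80  81  83  78  67  64  84  97 101 106 111 116 121 120
 117 118 115 105  98  98]
298 [121 119 107  88  80  81  82  78  70  68  81  93  97  98  98  99  98  99
  99  98 100  99  99  98]
301 [118 106  92  80  77  80  81  79  80  97 101  96  96  97  98  97  98  97
  98  97  98  99  97  97]
304 [116  95  73  66  65  65  65  74  98 109 100  93  96  97  98  97  97  97
  98  96  97  97  97  98]
-18 0.049 [292.5 291.7]
-18 0.04 [292.6 296.9]
26 0.049 [326.9 294.8]
-26 0.069 [285.9 279.1]
-26 0.04 [286.5 296.4]
```

View pics/s6.png

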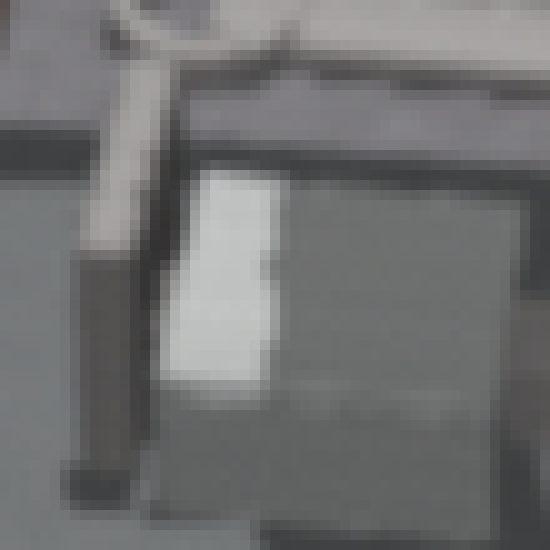

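The rear of the plate sits about 9.6 mm behind the bridge edge. The stated geometry gives 10 mm at 0.098 m of travel (nose at 122 mm, plate rear at -28 mm), so the roughly 2 mm sliver is expected. The hard stop at 27 N agrees with the bar being fully home. The arm is drawn clear, so I'll hand in.

```bash
python3 -c "
from bench import r
print(r.close_job())"
```

```text
the job is handed in; nothing more can be done
None
```

The job is handed in with the gas tap secured: I turned the disc to line up its slot, pushed the bar through to its hard stop, and drew the arm back clear; the other things were not touched as far as I could see, and the hand-in returned no verdict.

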